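Strap the battery pack into its tray

ROBOT

A 6-joint arm with a two-finger parallel gripper is mounted at the origin on the work surface. World frame = base frame: x ahead of the robot, y to its left, z up, the work surface at z = 0. Lengths are in m, angles in rad, forces in N, time in s.
With the tool pointing down it reaches from about 0.375 to 0.975 m from the base axis. Payload 3.8 kg.
Tool frame: the origin (TCP) lies on the mounting face of the last link; the fingertips stand 173 mm ahead of it and the grasp point (between the pads) lies 155 mm ahead of it; z points along the fingers, y is the direction in which the jaws open and shut (so a half turn about z gives the same grasp; the last joint's range is limited). The gripper opens to 85 mm and grips with 20 to 120 N. Pads are 22 mm wide; open, the fingers measure 114 mm over their backs; the gripper's body (76 mm by 85 mm) begins 54 mm behind the grasp point. The pads swing forward as they close: fully open they stand 13 mm farther back than shut.
Start: joints at [-1.17, 0.264, 1.604, -0, 1.274, -0.037], TCP at [0.286, -0.611, 0.405] pointing down, gripper open.
Joint ranges: [-2.63, 2.63], [-0.94, 2.18], [0.31, 2.57], [-1.31, 4.45], [0, 2.66], [-2.55, 2.55]. Speed limits (rad/s): [2.57, 2.57, 3.14, 3.14, 3.14, 3.14].

INTERFACE

Orientations are given as a rotation vector (axis times angle).
In Python, from workcell import bot gives the robot as it stands.
- The arm moves only by the shell command python3 -m jog 'ROWS' [FORCE]. ROWS is JSON, a list that holds one entry, the list of rows, each a list of 7 numbers: the closure, from 0 (fully open) to 1 (shut), then the shift along the tool's x, y, z in cm, then the turn, a rotation vector about the tool's x, y, z in rad. A call has 1 to 12 rows; each row is the pose to reach, as a shift and turn from the pose commanded when the call began, along the tool's axes at that moment; what a row does not reach only later rows make up. A row lasts 1/8 s, in which the tool goes at most 62.5 mm and 10.7 degrees, less where a joint would pass 70% of its speed; a pose out of reach is approached as far as the arm can. A call with a gripper value outside its range is refused whole. The fingers move at their own pace and stop on an object; FORCE is the grip in N (left out, the last holds). Time passes only in rows, so rows that repeat a pose let the fingers close. It gives the time, the measured TCP pose, the force and the opening at its end, in the units of the state.
- bot.read_state(): the state, without advancing time (a new reading comes with each control period).
- bot.read_camera(name): name is "side" or "top" or "wrist"; returns the picture (480x640x3 uint8, red, green, blue); there is no depth.
- bot.camera_model(name): a dict with "intrinsics" (3x3 intrinsics, pixels), "rvec" (rotation vector, rad) and "tvec" (3), from world to camera coordinates, as OpenCV has them. Camera axes: x right, y down, z forward; pixel columns grow to the right and rows downward; lengths in m; the calibration is good to about 2 mm. A picture is of the moment at which its call begins: read the wrist's pose just before it. camera_model takes no time and is no camera call; for the wrist camera it gives the pose at the moment of the call.
- bot.finish_job(): hands the job in, once; it reports no verdict.
The state is a dict: "time": time; "q": joint angles; "joint_vel": joint speeds; "joint_torque": joint torques, N m; "tool_pos": TCP position; "tcp_rot": TCP orientation; "wrist_force": force on the tool from outside, world axes, zero at the start; "torque": the same for the moment, N m; "width": opening from 0.0 (shut) to 1.0 (fully open).
Only numpy, scipy, OpenCV 4.12 (cv2) and the standard library are available. Lean on these libraries where they do the work, as an engineer would, in place of code of your own. Each camera call takes 0.05 s, during which the arm holds its last target.

TASK

Fit the loose steel hold-down strap over the battery pack in its tray: tilt the strap so that its oblong eye slips past the wide head of the T-head stud, then lay it down level and square across the pack with the eye caught under the head. Then swing the latch arm fully closed over the strap's free end, and let go. Leave the pack in its cradle and everything else on the mat where it is.

Things in the scene. Friction and masses are not known exactly. Their poses are not given: they have to be found in the camera images.
- strap_mid (a point): Loose hold-down strap: flat steel strip 125 x 32 x 3 mm, 0.11 kg, flat on the mat. Point on its middle line, 6 mm above its underside; x along the strip to the plain free end (56 mm away), -x to the eye end (69 mm away), z up. From x = -20 to +20 mm its long edges are turned up as flanges, 12 mm high over the underside, 32 mm apart outside: grip here
- strap_eye (a point): Centre of the strap's oblong eye, half-way through its thickness; axes as strap_mid, and it lies 45 mm along -x of strap_mid. The eye is a through hole 28 mm long (x) and 20 mm wide (y), with a 10 mm web beyond it at the strap's end and 6 mm rails at its sides
- tray: Battery tray, a fixed aluminium plate 160 (x) x 165 (y) x 5 mm on the 3 mm green mat. Origin: centre of its underside, z up. The pack lies across its middle along y, the stud is on its -x side, the end block with the latch on its +x side. End block: x 34 to 60, y -23 to 51 mm, 30 mm high over the tray's underside, level with the pack's top; it carries the strap's free end
- stud (a point): Fixed T-head stud, 45 mm along -x from the tray's centre; tray axes. Point on its axis 31.5 mm over the tray's underside, where the eye's centre is when the strap lies fitted. Stem 8 mm thick from 11.5 mm below this point up to the head. Head: round-ended bar 34 (x) x 12 (y) mm, from 5.5 to 9.5 mm above this point; longer than the eye, so a level strap cannot pass it
- pack_mid (a point): Centre of the loose battery pack, a black block 46 (x) x 138 (y) x 25 mm, 0.28 kg, already seated in its cradle in the tray; its top is 30 mm above the tray's underside
- latch_pivot (a point): Fixed pivot axis of the latch on the tray's end block (tray x 47, y 36 mm), at the height of the arm's underside, 36 mm above the tray's underside; axes as the tray
- latch_knob (a point): Middle of the round upright knob on the end of the latch arm: 14 mm in diameter, 18 mm high, its foot 41 mm and its top 59 mm above the tray's underside; 44 mm from the pivot axis. The arm is 14 mm wide and 5 mm thick
- latch (a joint): Angle of the latch arm, rad, about the upright axis: 0 = closed at its stop, arm along the tray's -y over the strap's free end; grows as it swings open, anticlockwise from above; at 1.57 the arm is along the tray's +x; 1.8 is fully open. Swings just above the fitted strap with light friction (under 1 N at the knob) and stays where left. Starts open
- wheel_a: aluminium road wheel, a dished disc 56 mm across and 26 mm high, bystander; origin at the centre of its underside
- wheel_b: another such road wheel, bystander; origin at the centre of its underside
- wheel_c: another such road wheel, bystander; origin at the centre of its underside
- susp_a: small aluminium suspension arm standing on its 46 x 24 mm foot, 39 mm high, bystander; origin at the centre of its underside
- susp_b: another such suspension arm, bystander; origin at the centre of its underside
- driver: screwdriver lying on the mat, bystander
- tape: roll of clear tape lying flat, 90 mm across, 24 mm high, bystander; origin at the centre of its underside
- can: plain drinks can, 66 mm across, 115 mm high, bystander; origin at the centre of its underside

How it is judged:
On the way:
1. the strap lies level and square across the pack with its eye under the stud's head, the latch still open (x of strap_eye in the frame of stud between -0.011 and 0.011 m and y of strap_eye in the frame of stud between -0.008 and 0.008 m and z of strap_eye in the frame of stud between -0.003 and 0.003 m and angle between strap_mid's own z axis and vertical below 0.06 rad and angle between the x axis of strap_mid and the x axis of tray, either way round below 0.17 rad and value of joint latch above 0.5 rad), for 0.2 s.
At the end, for the whole second after the job is handed in: Eye round the stud's stem under its head (centre within 11 mm along, 8 mm across, 3 mm in height of the stud point); strap level within 0.06 rad, square to the tray within 0.17 rad, at rest; latch within 0.15 rad of closed; pack within 6 mm of its start (x of strap_eye in the frame of stud between -0.011 and 0.011 m and y of strap_eye in the frame of stud between -0.008 and 0.008 m and z of strap_eye in the frame of stud between -0.003 and 0.003 m and angle between strap_mid's own z axis and vertical below 0.06 rad and angle between the x axis of strap_mid and the x axis of tray, either way round below 0.17 rad and value of joint latch below 0.15 rad and distance of pack_mid from where it was at the start of the episode below 0.006 m and linear speed of strap below 0.01 m/s); the robot touches nothing.
It fails at once if the battery pack is knocked out of place (20 mm) (distance of pack_mid from where it was at the start of the episode above 0.02 m).
It fails at once if another thing on the mat is shifted by more than 30 mm (distance of any of wheel_a, wheel_b, wheel_c, susp_a, susp_b, driver, tape, can from where it was at the start of the episode above 0.03 m).
It also fails if it takes over 59 s, if anything falls off the work surface, if the arm or the gripper's body presses on something with over 40 N, if the wrist force passes 120 N, or if a joint passes its speed limit or range.

## Working session

There is one attempt and no reset: what is moved stays moved. The work goes in short steps, Python scripts to look and compute and a shell command to move; the robot and the scene stay as the last step left them, time stands still between calls to the robot, and variables do not carry over. Pictures are saved under pics/ and viewed, and the job is handed in when it is done.

```bash
ls; mkdir -p pics; python3 - <<'E'
from workcell import bot
import cv2
s=bot.read_state(); print(s)
for n in ["top","side","wrist"]:
    im=bot.read_camera(n); cv2.imwrite(f"pics/{n}0.png",im[:,:,::-1]); m=bot.camera_model(n); print(n,m)
E
```

```text
pics
{'time': 0.0, 'q': array([-1.16988832e+00,  2.64759909e-01,  1.60536850e+00, -1.35971183e-05,
        1.27366437e+00, -3.69236341e-02]), 'joint_vel': array([0.00221142, 0.00172843, 0.00034555, 0.00058453, 0.00012129,
       0.00106056]), 'joint_torque': array([ 9.24665692e-04, -5.15108299e+01, -3.67315507e+01,  2.88726305e-04,
        1.28388868e-02,  1.63816651e-05]), 'tool_pos': array([ 0.28603535, -0.61102951,  0.40336   ]), 'tcp_rot': array([-3.06450248e+00, -6.81800930e-01,  6.45123304e-04]), 'wrist_force': array([-0.31373884, -0.11772225,  0.66175366]), 'torque': array([-0.01183723, -0.00313327,  0.00498144]), 'width': 1.003791707240026}
top {'intrinsics': array([[575.50639826,   0.        , 315.38142548],
       [  0.        , 575.50639826, 245.94079164],
       [  0.        ,   0.        ,   1.        ]]), 'rvec': array([ 2.18351493, -2.15252601,  0.12477205]), 'tvec': array([-0.00521101,  0.58874976,  1.20670778])}
side {'intrinsics': array([[514.05010767,   0.        , 323.14557917],
       [  0.        , 514.05010767, 241.58433116],
       [  0.        ,   0.        ,   1.        ]]), 'rvec': array([ 0.59252579, -2.67275091,  1.15185692]), 'tvec': array([0.53378059, 0.22531111, 0.87018849])}
wrist {'intrinsics': array([[407.41980687,   0.        , 310.87478642],
       [  0.        , 407.41980687, 241.21966219],
       [  0.        ,   0.        ,   1.        ]]), 'rvec': array([-2.41843208,  1.5361739 ,  0.24732661]), 'tvec': array([-0.67244594, -0.04120869,  0.38079713])}
```

View pics/top0.png

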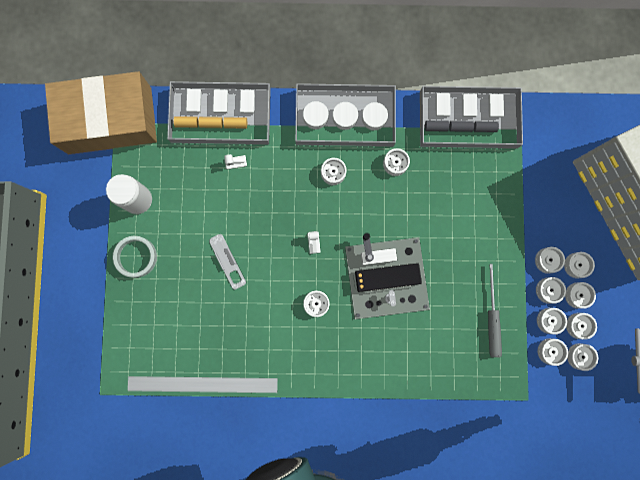

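View pics/side0.png

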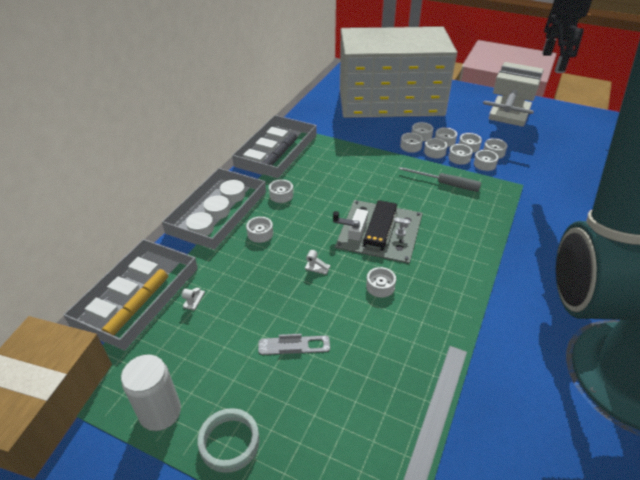

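View pics/wrist0.png

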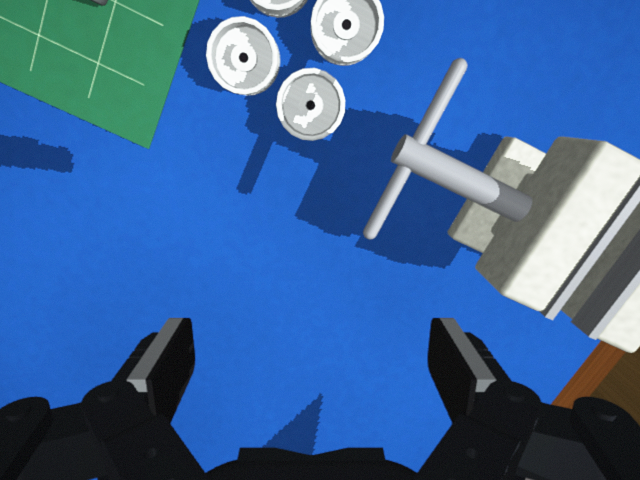

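```bash
cat > h.py <<'E'
import numpy as np, cv2
from workcell import bot
def cam(n,m=None):
    m=m or bot.camera_model(n); K=np.array(m['intrinsics']);R=cv2.Rodrigues(np.array(m['rvec']))[0];t=np.array(m['tvec'])
    return K,R,t
def ray(n,u,v,z,m=None):
    K,R,t=cam(n,m); c=-R.T@t; d=R.T@np.linalg.solve(K,[u,v,1.]); return c+d*(z-c[2])/d[2]
def proj(n,P,m=None):
    K,R,t=cam(n,m); p=(R@np.atleast_2d(P).T).T+t; p=p@K.T; return p[:,:2]/p[:,2:]
E
python3 - <<'E'
import cv2,numpy as np
from h import *
im=cv2.imread('pics/top0.png'); a=im[225:300,195:265]; b=im[228:328,335:440]
cv2.imwrite('pics/c1.png',cv2.resize(a,None,fx=8,fy=8,interpolation=cv2.INTER_CUBIC)); cv2.imwrite('pics/c2.png',cv2.resize(b,None,fx=6,fy=6,interpolation=cv2.INTER_CUBIC))
im=cv2.imread('pics/side0.png'); b=im[190:275,320:430]
cv2.imwrite('pics/c3.png',cv2.resize(b,None,fx=7,fy=7,interpolation=cv2.INTER_CUBIC))
E
```

```text
(no output)
```

View pics/c1.png

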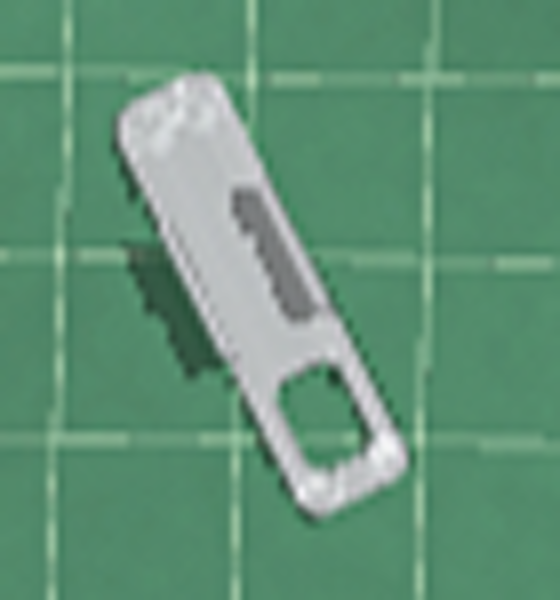

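View pics/c2.png

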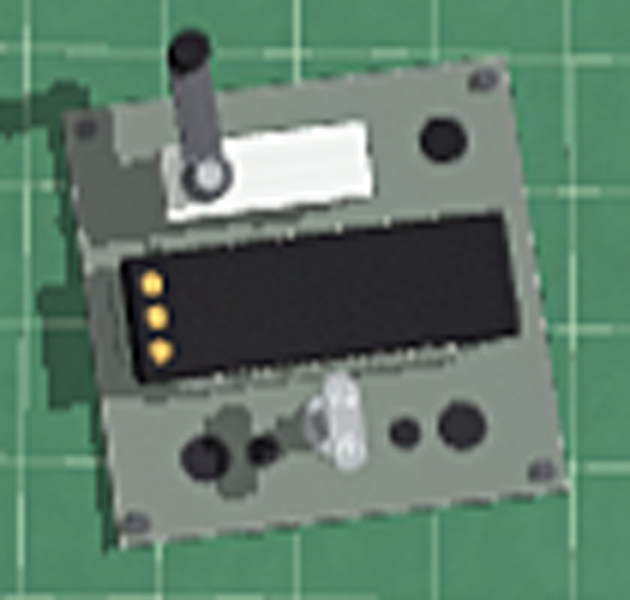

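View pics/c3.png

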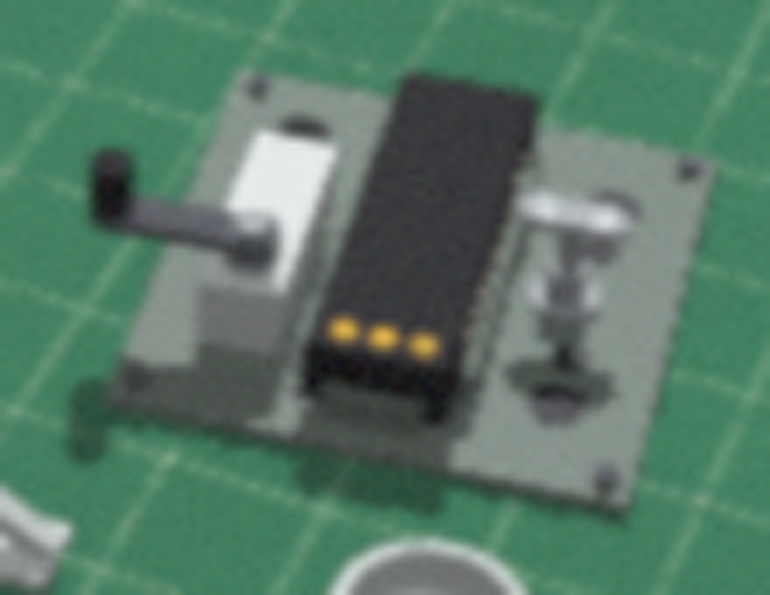

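```bash
python3 - <<'E'
from h import *
def full(x,y,s,o): return (x+.5)/s-.5+o[0],(y+.5)/s-.5+o[1]
im=cv2.imread('pics/top0.png')
# strap mask: low saturation bright
hsv=cv2.cvtColor(im,cv2.COLOR_BGR2HSV)
m=((hsv[...,1]<60)&(hsv[...,2]>90)).astype(np.uint8)
roi=np.zeros_like(m); roi[225:300,200:255]=1; m*=roi
m=cv2.morphologyEx(m,cv2.MORPH_CLOSE,np.ones((3,3),np.uint8))
cs,_=cv2.findContours(m,cv2.RETR_CCOMP,cv2.CHAIN_APPROX_NONE)
for c in cs:
    if len(c)>15: print(cv2.contourArea(c),cv2.minAreaRect(c))
c=max(cs,key=cv2.contourArea); r=cv2.boxPoints(cv2.minAreaRect(c))
W=np.array([ray('top',*p,0.006)[:2] for p in r]); print('strap box',W, W.mean(0))
for i in range(4): print(np.linalg.norm(W[i]-W[i-1]))
e=[c for c in cs if 15<len(c)<60]
for c in e:
    mm=cv2.moments(c); print('eye',ray('top',mm['m10']/mm['m00'],mm['m01']/mm['m00'],.0045))
# tray corners
P=[(62,115),(503,57),(570,490),(120,548)]
T=np.array([ray('top',*full(*p,6,(335,228)),0.008)[:2] for p in P]); print('tray',T,T.mean(0))
for i in range(4): print(np.linalg.norm(T[i]-T[i-1]), np.arctan2(*(T[i]-T[i-1])[::-1]))
def s(nm,cam_,x,y,sc,o,z): print(nm,ray(cam_,*full(x,y,sc,o),z))
o=(335,228)
s('pack','top',(119+502+522+140)/4,(262+212+332+384)/4,6,o,.033)
s('studhead','top',345,423,6,o,.0425)
s('pivot','top',206,178,6,o,.044); s('knob','top',188,48,6,o,.062)
o=(320,190)
s('studhead side','side',577,213,7,o,.0425)
s('knob side','side',111,160,7,o,.062)
P=[(240,70),(717,160),(628,515),(108,400)]
T=np.array([ray('side',*full(*p,7,o),0.008)[:2] for p in P]); print('tray side',T,T.mean(0))
print(bot.read_state()['time'])
E
```

```text
818.5 ((227.97073364257812, 260.5943908691406), (57.28681945800781, 18.39698600769043), 62.241458892822266)
110.5 ((234.90000915527344, 276.8000183105469), (13.86362075805664, 9.838699340820312), 63.43495178222656)
strap box [[0.60229132 0.24261411]
 [0.62181672 0.20746631]
 [0.51113428 0.14581463]
 [0.49198893 0.18074864]] [0.55680781 0.19416092]
0.1264672051514756
0.040207074439161015
0.12669464003367406
0.039836286713040965
eye [0.52177789 0.17843056 0.0045    ]
tray [[ 0.59057299 -0.06177669]
 [ 0.61434571 -0.22342794]
 [ 0.4567559  -0.24682397]
 [ 0.43367649 -0.08402941]] [ 0.52383777 -0.1540145 ]
0.15846670780994782 0.14089082007238798
0.16338991929726177 -1.4247811821492424
0.15931705717958622 -2.9942076056125457
0.16442240839205738 1.711627967165613
pack [ 0.52372662 -0.15322481  0.033     ]
studhead [ 0.47905557 -0.16053267  0.0425    ]
pivot [ 0.56492108 -0.11102055  0.044     ]
knob [ 0.60899282 -0.10274617  0.062     ]
studhead side [ 0.47941692 -0.16271681  0.0425    ]
knob side [ 0.60903904 -0.10432326  0.062     ]
tray side [[ 0.61421527 -0.22394475]
 [ 0.45616794 -0.2463037 ]
 [ 0.432209   -0.08034104]
 [ 0.58948633 -0.06037229]] [ 0.52301963 -0.15274044]
0.15
```

```bash
cat >> h.py <<'E'
from scipy.spatial.transform import Rotation as Ro
def tool(): 
    s=bot.read_state(); return np.array(s['tool_pos']),Ro.from_rotvec(s['tcp_rot']),s
def down(yaw,tilt=0):
    # tool x along yaw (pitched up by tilt at +x end), z down
    return Ro.from_euler('z',yaw)*Ro.from_euler('y',-tilt)*Ro.from_euler('x',np.pi)
def row(P,R,cur=None):
    p,r,_=tool() if cur is None else (*cur,0)
    return np.round(np.r_[r.inv().apply(np.array(P)-p)*100,(r.inv()*R).as_rotvec()],3)
E
python3 - <<'E'
from h import *
p,r,s=tool(); print(r.as_matrix()); m=bot.camera_model('wrist'); K,R,t=cam('wrist'); c=-R.T@t
print('cam in tool',r.inv().apply(c-p), r.inv().as_matrix()@R.T)
print(row([.5625-.06*np.cos(.51),.1974-.06*np.sin(.51),.34],down(.51)))
E
```

```text
[[ 9.05677176e-01  4.23967431e-01 -6.86342407e-04]
 [ 4.23967979e-01 -9.05675669e-01  1.65414628e-03]
 [ 7.97005317e-05 -1.78910974e-03 -9.99998396e-01]]
cam in tool [ 0.0799438  -0.00164414  0.03009996] [[ 9.00187447e-04 -9.50307810e-01 -3.11310546e-01]
 [ 9.99999594e-01  8.47014518e-04  3.06004957e-04]
 [-2.71143482e-05 -3.11310695e-01  9.50308187e-01]]
[ 5.3327e+01 -6.1059e+01  6.4750e+00 -2.0000e-03 -0.0000e+00 -7.2000e-02]
```

```bash
python3 -m jog '[[[0.35,20,-20,2,0,0,0],[0.35,40,-40,4,0,0,-0.07],[0.35,59.3,-61.5,6.3,0,0,-0.07],[0.35,59.3,-61.5,6.3,0,0,-0.07],[0.35,59.3,-61.5,6.3,0,0,-0.07],[0.35,59.3,-61.5,6.3,0,0,-0.07],[0.35,59.3,-61.5,6.3,0,0,-0.07],[0.35,59.3,-61.5,6.3,0,0,-0.07],[0.35,59.3,-61.5,6.3,0,0,-0.07],[0.35,59.3,-61.5,6.3,0,0,-0.07],[0.35,59.3,-61.5,6.3,0,0,-0.07],[0.35,59.3,-61.5,6.3,0,0,-0.07]]]'
```

```text
time: 1.65
tool_pos: [0.5286, 0.0984, 0.3494]
tcp_rot: [3.04, 0.79, 0.0]
wrist_force: [0.9, -1.6, 0.2]
width: 0.65
```

```bash
python3 - <<'E'
from h import *
print(row([.5625,.1974,.34],down(.51)))
E
```

```text
[ 7.782e+00 -7.000e+00  9.390e-01  0.000e+00 -0.000e+00 -2.000e-03]
```

```bash
python3 -m jog '[[[0.35,7.8,-7,0.9,0,0,0],[0.35,7.8,-7,0.9,0,0,0],[0.35,7.8,-7,0.9,0,0,0],[0.35,7.8,-7,0.9,0,0,0]]]'
python3 - <<'E'
from h import *
p,r,s=tool();m=bot.camera_model('wrist');print(p,r.as_euler('zyx'))
im=bot.read_camera('wrist'); cv2.imwrite('pics/w1.png',im[:,:,::-1])
import pickle; pickle.dump((p,r.as_rotvec(),m),open('w1.pkl','wb'))
E
```

```text
time: 2.15
tool_pos: [0.5622, 0.1952, 0.34]
tcp_rot: [3.04, 0.79, -0.002]
wrist_force: [0.4, -1.2, -0.6]
width: 0.646
[0.56217638 0.1952028  0.34004008] [-5.08492042e-01 -1.25658120e-03  3.14073816e+00]
```

View pics/w1.png

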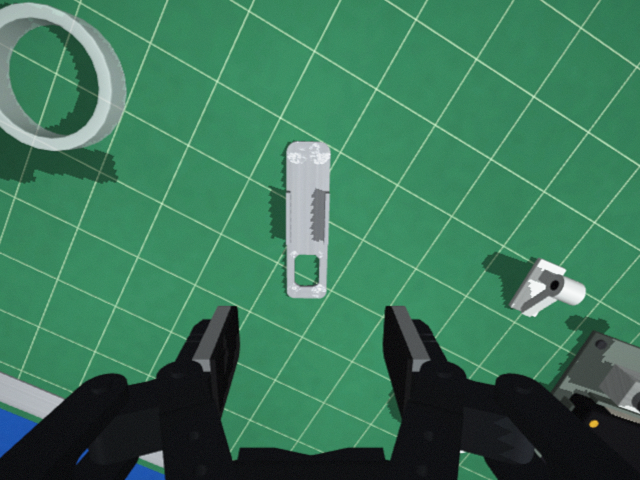

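```bash
python3 - <<'E'
from h import *
import pickle; p,rv,m=pickle.load(open('w1.pkl','rb')); r=Ro.from_rotvec(rv)
a=ray('wrist',308.8,141.5,.006,m); b=ray('wrist',306.8,298,.006,m); e=ray('wrist',306.5,270.5,.0045,m)
print(a,b,np.linalg.norm(a-b)); d=(a-b)/np.linalg.norm(a-b); print('yaw',np.arctan2(d[1],d[0]),'mid',b+d*.069,'or',a-d*.056,'eye->',e+d*.045)
print('fingers px', proj('wrist',p+r.apply([[0,.026,.173],[0,-.026,.173],[0,.0,.173]]),m))
mid=(b+d*.069+a-d*.056)/2
print(row([mid[0],mid[1],.003+.003+.173],down(np.arctan2(d[1],d[0]))))
E
```

```text
[0.60983458 0.22527134 0.006     ] [0.49940113 0.16570608 0.006     ] 0.12547337416562052
yaw 0.4946507460389202 mid [0.56013042 0.19846206 0.006     ] or [0.56054705 0.19868678 0.006     ] eye-> [0.55968269 0.19882488 0.0045    ]
fingers px [[380.70684985 321.41615063]
 [248.88185298 321.31343544]
 [314.79707013 321.36479515]]
[ 4.8000e-02 -4.3300e-01  1.6125e+01  0.0000e+00  1.0000e-03  1.3000e-02]
```

```bash
python3 - <<'E'
from h import *
import pickle; p,rv,m=pickle.load(open('w1.pkl','rb')); r=Ro.from_rotvec(rv)
for z in (.16,.165,.17,.173): print(z,proj('wrist',p+r.apply([[.011,.0275,z],[.011,-.0275,z]]),m).round(1).tolist())
E
python3 -m jog '[[[0.45,0,-0.4,6,0,0,0.013],[0.45,0,-0.4,10,0,0,0.013],[0.45,0,-0.4,13,0,0,0.013],[0.45,0,-0.4,15,0,0,0.013],[0.45,0,-0.4,15,0,0,0.013],[0.45,0,-0.4,15,0,0,0.013]]]' 20
python3 - <<'E'
from h import *
p,r,s=tool();print(p,r.as_euler('zyx'),s['width'])
im=bot.read_camera('wrist'); cv2.imwrite('pics/w2.png',im[:,:,::-1])
E
```

```text
0.16 [[392.6, 312.1], [237.9, 312.0]]
0.165 [[390.0, 305.7], [240.3, 305.5]]
0.17 [[387.5, 299.6], [242.4, 299.5]]
0.173 [[386.1, 296.1], [243.7, 296.0]]
time: 2.95
tool_pos: [0.5614, 0.1987, 0.192]
tcp_rot: [-3.046, -0.768, -0.004]
wrist_force: [0.0, 0.6, -0.1]
width: 0.546
[0.56144124 0.1987178  0.19201228] [-4.94166186e-01  2.23925406e-03 -3.14090227e+00] 0.5463417808445528
```

View pics/w2.png

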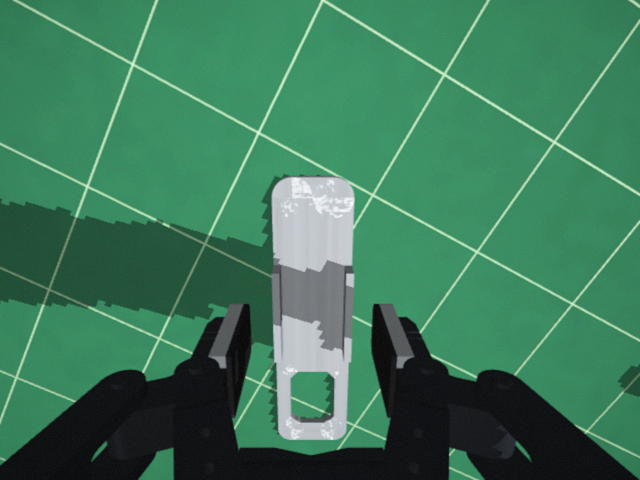

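```bash
python3 -m jog '[[[0.45,-0.1,0,0.9,0,0,0],[0.45,-0.1,0,1.7,0,0,0],[0.45,-0.1,0,1.7,0,0,0],[0.8,-0.1,0,1.7,0,0,0],[0.8,-0.1,0,1.7,0,0,0],[0.8,-0.1,0,1.7,0,0,0],[0.8,-0.1,0,1.7,0,0,0]]]' 60
python3 - <<'E'
from h import *
p,r,s=tool();print(p,r.as_euler('zyx'),s['width'],s['wrist_force'])
im=bot.read_camera('wrist'); cv2.imwrite('pics/w3.png',im[:,:,::-1])
E
```

```text
time: 3.88
tool_pos: [0.5611, 0.199, 0.1761]
tcp_rot: [-3.046, -0.769, -0.006]
wrist_force: [-1.5, -0.3, 13.6]
width: 0.357
[0.56109308 0.19900767 0.17610331] [-0.49488823  0.00362107 -3.14031378] 0.3570669615351553 [-1.51701473 -0.27605613 13.59178511]
```

View pics/w3.png

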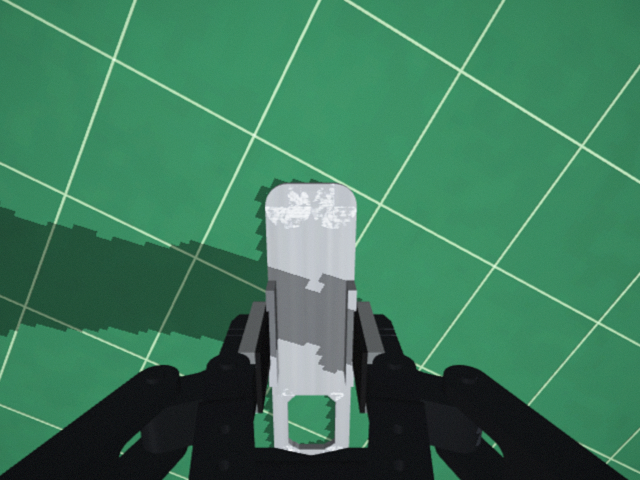

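```bash
python3 -m jog '[[[0.5,0,0,0,0,0,0],[0.5,0,0,-0.35,0,0,0],[0.5,0,0,-0.35,0,0,0],[0.8,0,0,-0.35,0,0,0],[0.8,0,0,-0.35,0,0,0],[0.8,0,0,-0.35,0,0,0]]]' 70
python3 -m jog '[[[0.8,0,0,-2,0,0,0],[0.8,0,0,-6,0,0,0],[0.8,0,0,-8,0,0,0],[0.8,0,0,-8,0,0,0]]]' 70
python3 - <<'E'
from h import *
p,r,s=tool();print(p,r.as_euler('zyx'),s['width'],s['wrist_force'])
for n in ('wrist','side'):
    im=bot.read_camera(n); cv2.imwrite(f'pics/{n}4.png',im[:,:,::-1])
    if n=='side': cv2.imwrite('pics/side4c.png',cv2.resize(im[200:400,220:400,::-1],None,fx=3,fy=3,interpolation=cv2.INTER_CUBIC))
E
```

```text
time: 4.68
tool_pos: [0.5596, 0.1984, 0.1769]
tcp_rot: [-3.046, -0.769, 0.001]
wrist_force: [-0.6, -0.3, 0.8]
width: 0.353
time: 5.18
tool_pos: [0.5608, 0.1987, 0.2599]
tcp_rot: [-3.046, -0.769, -0.008]
wrist_force: [0.2, 0.1, -1.3]
width: 0.348
[0.56078764 0.19873682 0.25988603] [-0.49482757  0.00515433 -3.14003053] 0.3476167093092037 [ 0.21446606  0.05724787 -1.26927984]
```

View pics/wrist4.png

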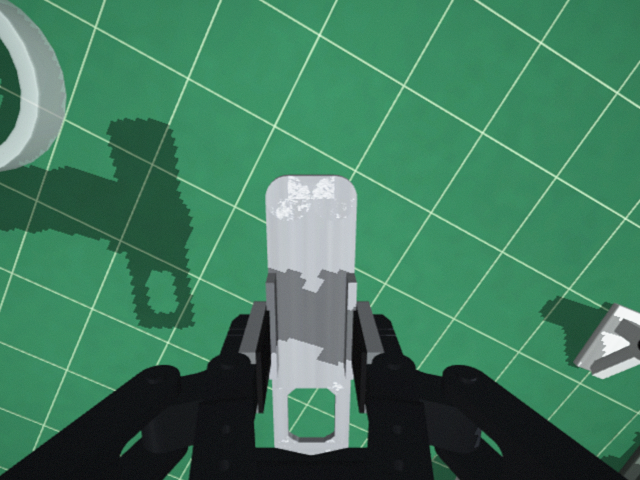

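View pics/side4c.png

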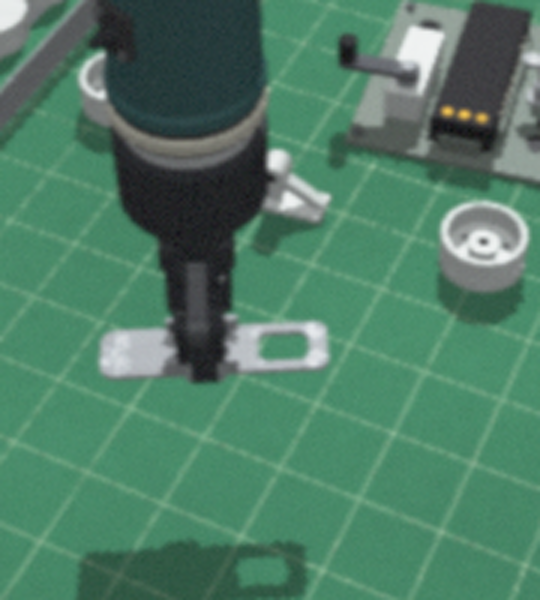

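```bash
cat >> h.py <<'E'
def wtool(u,v,z):
    # wrist pixel -> tool frame at plane z_tool
    K=cam('wrist')[0]; R=np.array([[9.00187447e-04,-9.50307810e-01,-3.11310546e-01],[1,8.47e-04,3.06e-04],[0,-3.1131e-01,9.50308e-01]])
    c=np.array([.0799438,-.00164414,.03009996]); d=R@np.linalg.solve(K,[u,v,1.]); return c+d*(z-c[2])/d[2]
E
python3 - <<'E'
from h import *
for u,v in [(266,200),(357,200),(311.5,176),(311,387),(311,439),(273,395),(352,395)]: print(u,v,wtool(u,v,.171).round(4))
E
```

```text
266 200 [ 0.0491 -0.0174  0.171 ]
357 200 [0.0491 0.0146 0.171 ]
311.5 176 [ 0.0575 -0.0014  0.171 ]
311 387 [-0.0295 -0.0015  0.171 ]
311 439 [-0.0563 -0.0015  0.171 ]
273 395 [-0.0334 -0.0173  0.171 ]
352 395 [-0.0334  0.0155  0.171 ]
```

```bash
cat >> h.py <<'E'
S=np.array([.479,-.161,.0345]); YAW=.144; EX=-.0440; EZ=.1725
def tcpA(ax,az,th,ay=0.,S=None):
    S=globals()['S'] if S is None else S
    Z=Ro.from_euler('z',YAW); E=S+Z.apply(np.array([ax+14*np.cos(th),ay,az+14*np.sin(th)])/1000)
    R=down(YAW,th); return E-R.apply([EX,0,EZ]),R
E
python3 - <<'E'
from h import *
P,R=tcpA(-24,38,.6); print(P,row(P,R))
E
```

```text
[ 0.4062297  -0.17155196  0.24761966] [-31.029  25.281   0.92   -0.105   0.594   0.34 ]
```

```bash
python3 -m jog '[[[0.8,-2,0,-5,0,0,0],[0.8,-7,5,-6,-0.02,0.1,0.06],[0.8,-12,10,-6,-0.03,0.2,0.12],[0.8,-17,15,-6,-0.05,0.3,0.17],[0.8,-22,20,-6,-0.07,0.4,0.23],[0.8,-27,23,-5,-0.09,0.5,0.29],[0.8,-31,25.3,-4,-0.1,0.59,0.34],[0.8,-31,25.3,-3,-0.1,0.59,0.34],[0.8,-31,25.3,-1,-0.1,0.59,0.34],[0.8,-31,25.3,0.9,-0.1,0.59,0.34],[0.8,-31,25.3,0.9,-0.1,0.59,0.34],[0.8,-31,25.3,0.9,-0.1,0.59,0.34]]]'
cat > look.py <<'E'
import sys
from h import *
k=sys.argv[1]
p,r,s=tool();print(s['time'],p.round(4),r.as_euler('zyx').round(4),s['width'],s['wrist_force'].round(1), s['q'].round(2))
a=bot.read_camera('top')[228:328,335:440,::-1]; b=bot.read_camera('side')[180:270,320:440,::-1]
cv2.imwrite(f'pics/{k}t.png',cv2.resize(a,None,fx=6,fy=6,interpolation=cv2.INTER_CUBIC)); cv2.imwrite(f'pics/{k}s.png',cv2.resize(b,None,fx=6,fy=6,interpolation=cv2.INTER_CUBIC))
E
python3 look.py a
```

```text
time: 6.78
tool_pos: [0.4069, -0.1713, 0.2477]
tcp_rot: [-2.952, -0.213, -0.903]
wrist_force: [0.1, 0.0, -0.9]
width: 0.354
6.775 [ 0.4069 -0.1713  0.2477] [-0.1751  0.5865 -3.0389] 0.3543189569318213 [ 0.1  0.  -0.9] [-0.61 -0.14  2.41  0.81  0.57  0.19]
```

View pics/at.png

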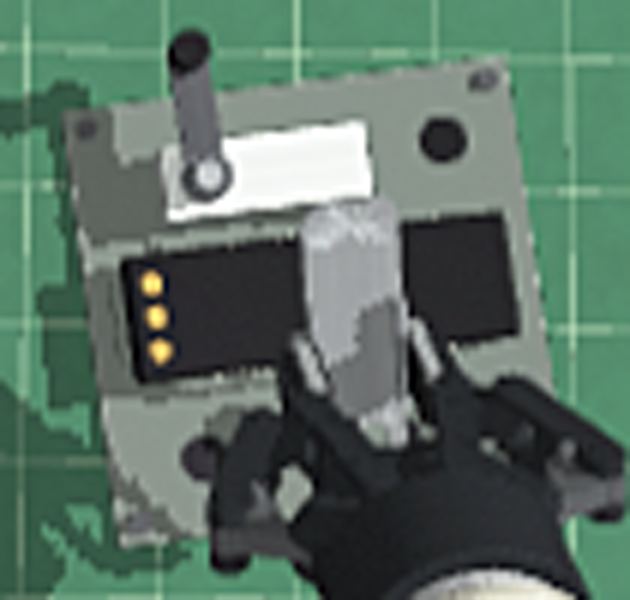

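View pics/as.png

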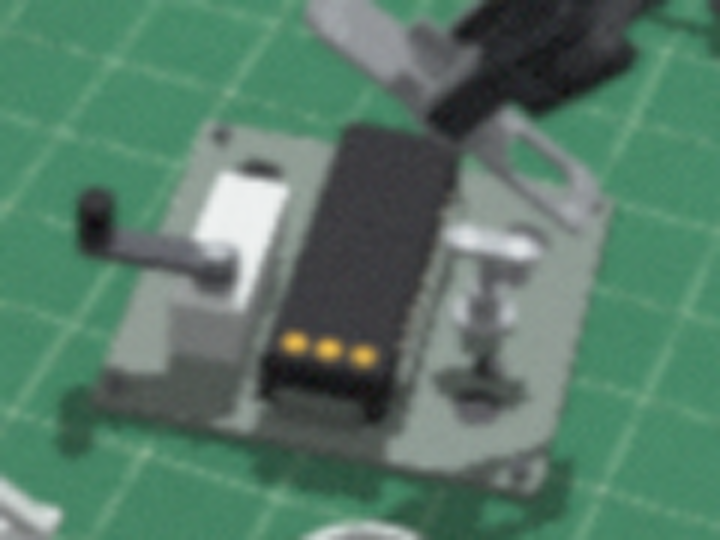

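```bash
cat > chk.py <<'E'
import sys
from h import *
k=sys.argv[1]; p,r,s=tool()
print('tool x yaw',np.arctan2(r.apply([1,0,0])[1],r.apply([1,0,0])[0]),'tilt',np.arcsin(r.apply([1,0,0])[2]),'roll',r.apply([0,1,0])[2])
m=-EX-.045  # tool x of mid: -m
pts=[[x-m,y,.171] for x,y in [(-69,-16),(-69,16),(-59,-10),(-59,10),(-31,10),(-31,-10),(56,-16),(56,16)] for x,y in [(x/1000,y/1000)]]
Z=Ro.from_euler('z',YAW); H=S+Z.apply(np.array([[-17,0,9.5],[17,0,9.5],[0,-6,9.5],[0,6,9.5]])/1000)
for n,o,f in (('top',(335,228),k+'t'),('side',(320,180),k+'s')):
    im=cv2.imread(f'pics/{f}.png')
    for P,c in ((p+r.apply(pts),(0,0,255)),(H,(255,0,255))):
        for q in proj(n,P): 
            x=(q-np.array(o)+.5)*6-.5; cv2.circle(im,tuple(int(v) for v in x),3,c,1)
    cv2.imwrite(f'pics/{f}_c.png',im)
E
python3 chk.py a
```

```text
tool x yaw 0.14355771770995013 tilt 0.5960786036537726 roll -0.0033943416688205497
```

View pics/at_c.png

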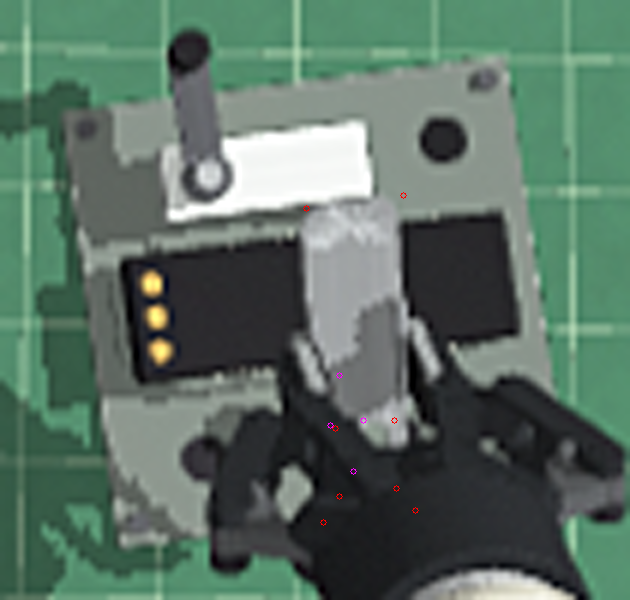

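View pics/as_c.png

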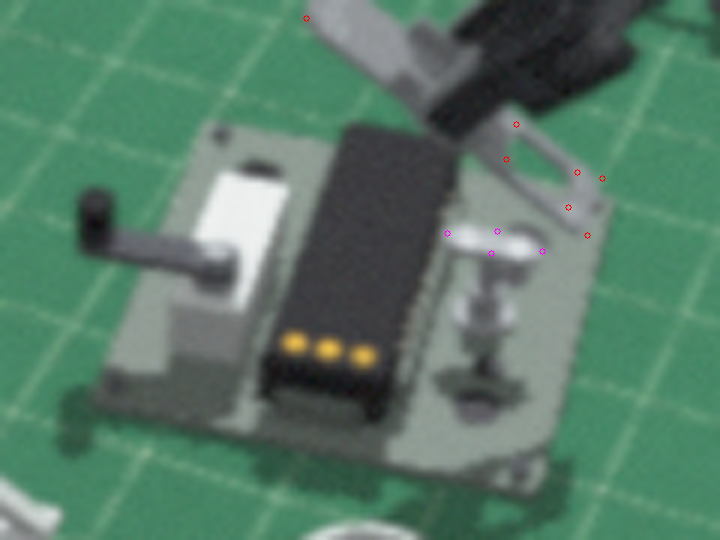

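```bash
sed -i 's/^S=.*; YAW/S=np.array([.479,-.1625,.0345]); YAW/' h.py; python3 - <<'E'
from h import *
for a in [(-23,12,.6),(-23,0,.6),(-7,0,.6),(-7,2,.45),(-7,2,.3),(-7,2.5,.15),(-7,2.5,0),(-7,0,0)]:
    P,R=tcpA(*a); print(a,row(P,R))
E
```

```text
(-23, 12, 0.6) [-1.55   0.143  2.219 -0.004  0.004 -0.   ]
(-23, 0, 0.6) [-2.224  0.148  3.212 -0.004  0.004 -0.   ]
(-7, 0, 0.6) [-9.00e-01  1.50e-01  4.11e+00 -4.00e-03  4.00e-03 -0.00e+00]
(-7, 2, 0.45) [ 1.729e+00  1.530e-01  4.996e+00 -4.000e-03 -1.460e-01 -0.000e+00]
(-7, 2, 0.3) [ 4.061e+00  1.580e-01  6.410e+00 -4.000e-03 -2.960e-01  0.000e+00]
(-7, 2.5, 0.15) [ 6.183e+00  1.630e-01  8.116e+00 -4.000e-03 -4.460e-01  0.000e+00]
(-7, 2.5, 0) [ 7.9920e+00  1.7100e-01  1.0157e+01 -4.0000e-03 -5.9600e-01  1.0000e-03]
(-7, 0, 0) [ 7.8520e+00  1.7100e-01  1.0364e+01 -4.0000e-03 -5.9600e-01  1.0000e-03]
```

```bash
python3 -m jog '[[[0.8,-0.7,0.15,1,0,0,0],[0.8,-1.55,0.15,2.2,0,0,0],[0.8,-1.9,0.15,2.7,0,0,0],[0.8,-2.2,0.15,3.2,0,0,0],[0.8,-2.2,0.15,3.2,0,0,0],[0.8,-2.2,0.15,3.2,0,0,0]]]'
python3 look.py b; python3 chk.py b
```

```text
time: 7.62
tool_pos: [0.4072, -0.1729, 0.2097]
tcp_rot: [-2.952, -0.214, -0.906]
wrist_force: [-0.9, -0.0, -0.7]
width: 0.35
7.625 [ 0.4072 -0.1729  0.2097] [-0.1753  0.5883 -3.0399] 0.34987953413608464 [-0.9 -0.  -0.7] [-0.61 -0.06  2.43  0.94  0.5   0.03]
tool x yaw 0.14314774649289305 tilt 0.5960497391266475 roll -0.003557445473458161
```

View pics/bs_c.png

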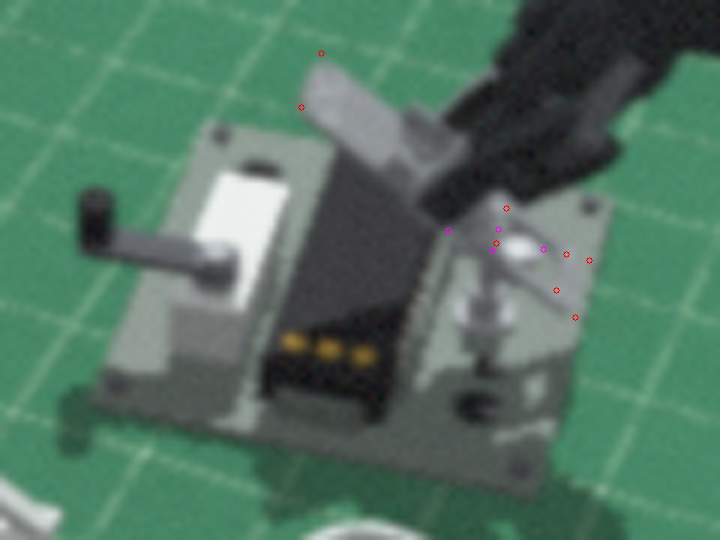

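```bash
python3 -m jog '[[[0.8,0.4,0,0.27,0,0,0],[0.8,0.8,0,0.55,0,0,0],[0.8,1.1,0,0.75,0,0,0],[0.8,1.3,0,0.9,0,0,0],[0.8,1.3,0,0.9,0,0,0]]]'
python3 look.py c; python3 chk.py c
```

```text
time: 8.35
tool_pos: [0.4228, -0.1705, 0.209]
tcp_rot: [-2.952, -0.214, -0.905]
wrist_force: [1.1, 0.8, -1.7]
width: 0.357
8.35 [ 0.4228 -0.1705  0.209 ] [-0.1755  0.5876 -3.0394] 0.35661091377480036 [ 1.1  0.8 -1.7] [-0.58 -0.03  2.41  0.95  0.48  0.05]
tool x yaw 0.14282095291209765 tilt 0.595158191126055 roll -0.004310629291582178
```

View pics/cs.png

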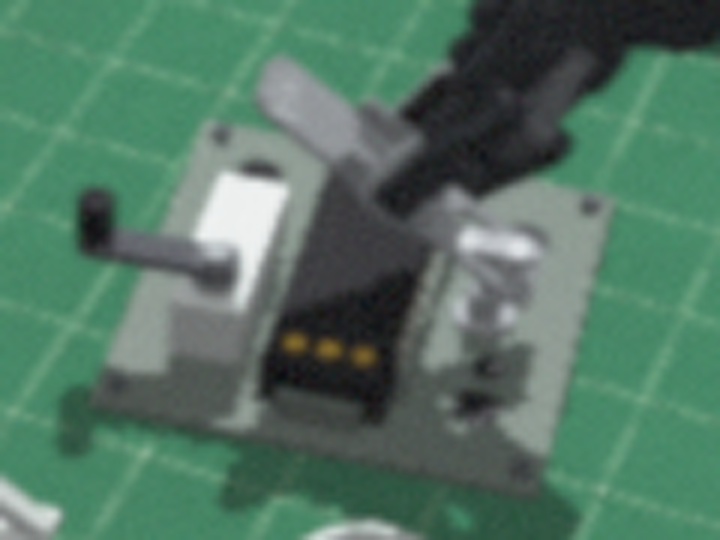

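```bash
python3 - <<'E'
from h import *
for a in [(-7,0,.6),(-7,2,.45),(-7,2,.3),(-7,2.5,.15),(-7,2.5,0),(-7,0,0)]:
    P,R=tcpA(*a); print(a,row(P,R))
E
```

```text
(-7, 0, 0.6) [ 0.079  0.025 -0.028 -0.005  0.005 -0.001]
(-7, 2, 0.45) [ 2.709e+00  2.600e-02  8.550e-01 -5.000e-03 -1.450e-01 -1.000e-03]
(-7, 2, 0.3) [ 5.042e+00  3.000e-02  2.268e+00 -5.000e-03 -2.950e-01 -0.000e+00]
(-7, 2.5, 0.15) [ 7.166e+00  3.600e-02  3.972e+00 -5.000e-03 -4.450e-01  0.000e+00]
(-7, 2.5, 0) [ 8.977e+00  4.300e-02  6.011e+00 -5.000e-03 -5.950e-01  0.000e+00]
(-7, 0, 0) [ 8.837e+00  4.500e-02  6.218e+00 -5.000e-03 -5.950e-01  0.000e+00]
```

```bash
python3 - <<'E'
from h import *
for t in np.arange(.6,.24,-.05):
    P,R=tcpA(-7,min(2,(.6-t)*15),t); print(t.round(2),row(P,R))
E
```

```text
0.6 [ 0.079  0.025 -0.028 -0.005  0.005 -0.001]
0.55 [ 0.978  0.025  0.217 -0.005 -0.045 -0.001]
0.5 [ 1.86e+00  2.50e-02  5.05e-01 -5.00e-03 -9.50e-02 -1.00e-03]
0.45 [ 2.709e+00  2.600e-02  8.550e-01 -5.000e-03 -1.450e-01 -1.000e-03]
0.4 [ 3.510e+00  2.700e-02  1.287e+00 -5.000e-03 -1.950e-01 -1.000e-03]
0.35 [ 4.288  0.029  1.758 -0.005 -0.245 -0.   ]
0.3 [ 5.042e+00  3.000e-02  2.268e+00 -5.000e-03 -2.950e-01 -0.000e+00]
0.25 [ 5.770e+00  3.200e-02  2.814e+00 -5.000e-03 -3.450e-01 -0.000e+00]
```

```bash
python3 -m jog '[[[0.8,1.0,0,0.2,0,-0.045,0],[0.8,1.85,0,0.5,0,-0.095,0],[0.8,2.7,0,0.85,0,-0.145,0],[0.8,3.5,0,1.3,0,-0.195,0],[0.8,4.3,0,1.75,0,-0.245,0],[0.8,5.05,0,2.25,0,-0.295,0],[0.8,5.05,0,2.25,0,-0.295,0]]]'
python3 look.py d
python3 - <<'E'
from h import *
for t in np.arange(.3,-.04,-.05):
    P,R=tcpA(-7,2.5,t); print(t.round(2),row(P,R))
P,R=tcpA(-7,0,0); print(row(P,R))
E
```

```text
time: 9.32
tool_pos: [0.4772, -0.1627, 0.2191]
tcp_rot: [-3.073, -0.225, -0.466]
wrist_force: [0.7, -0.9, -0.0]
width: 0.353
9.325 [ 0.4772 -0.1627  0.2191] [-0.1535  0.2974 -3.0926] 0.3527144337461945 [ 0.7 -0.9 -0. ] [-0.44  0.07  2.23  0.29  0.61  0.77]
0.3 [ 0.033  0.038 -0.031 -0.005 -0.001  0.   ]
0.25 [ 0.888  0.04   0.281 -0.005 -0.051  0.001]
0.2 [ 1.726e+00  4.200e-02  6.360e-01 -5.000e-03 -1.010e-01  1.000e-03]
0.15 [ 2.545e+00  4.500e-02  1.032e+00 -5.000e-03 -1.510e-01  1.000e-03]
0.1 [ 3.344e+00  4.700e-02  1.468e+00 -5.000e-03 -2.010e-01  1.000e-03]
0.05 [ 4.119e+00  5.000e-02  1.943e+00 -5.000e-03 -2.510e-01  1.000e-03]
0.0 [ 4.870e+00  5.300e-02  2.457e+00 -5.000e-03 -3.010e-01  1.000e-03]
[ 4.796e+00  5.400e-02  2.696e+00 -5.000e-03 -3.010e-01  1.000e-03]
```

View pics/ds.png

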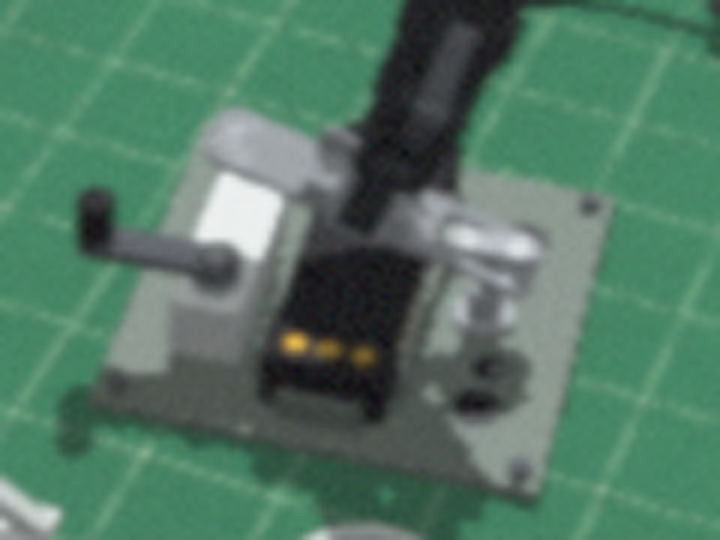

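Head fully above the eye in the side view (about 495,243), no force. Continue to level, held 2.5 mm high.

```bash
python3 -m jog '[[[0.8,0.85,0.04,0.3,0,-0.05,0],[0.8,1.7,0.04,0.65,0,-0.1,0],[0.8,2.55,0.04,1.05,0,-0.15,0],[0.8,3.35,0.05,1.45,0,-0.2,0],[0.8,4.1,0.05,1.95,0,-0.25,0],[0.8,4.85,0.05,2.45,0,-0.3,0],[0.8,4.85,0.05,2.45,0,-0.3,0]]]'
python3 look.py e;python3 chk.py e
python3 - <<'E'
from h import *
for a in [(-7,0,0),(-12,0,0)]:
    P,R=tcpA(*a); print(row(P,R))
E
```

```text
time: 10.3
tool_pos: [0.5296, -0.1553, 0.2093]
tcp_rot: [-3.128, -0.229, -0.001]
wrist_force: [-0.9, -0.2, -1.1]
width: 0.355
10.3 [ 0.5296 -0.1553  0.2093] [-1.4590e-01  1.0000e-04 -3.1366e+00] 0.35479789948099894 [-0.9 -0.2 -1.1] [-0.33  0.24  2.04  0.01  0.87  1.09]
tool x yaw 0.14544420223648113 tilt 0.0008002452979338565 roll -0.004872041261666754
[ 0.057 -0.008  0.243 -0.005 -0.001  0.001]
[-0.443 -0.008  0.243 -0.005 -0.001  0.001]
```

View pics/es.png

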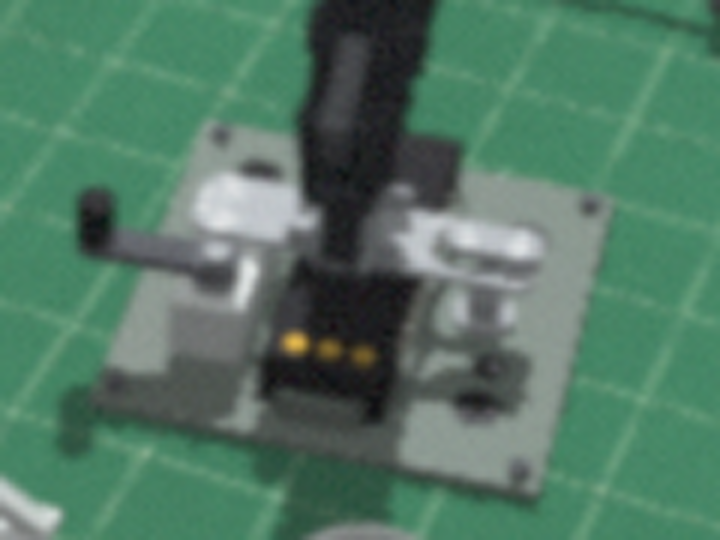

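View pics/et_c.png

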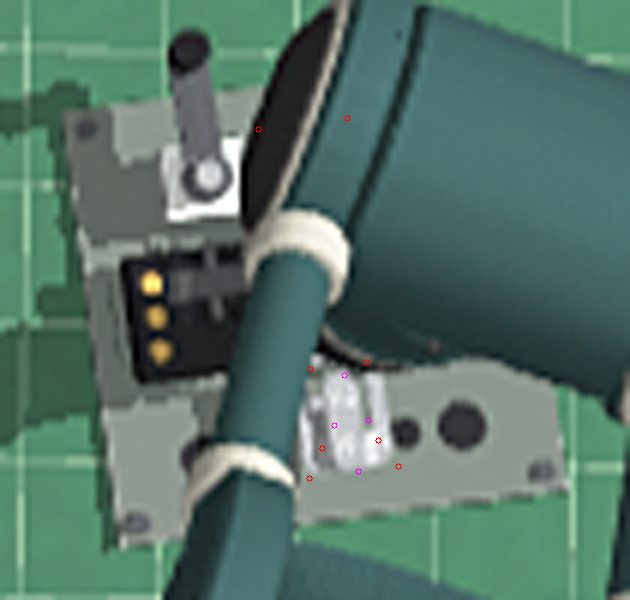

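```bash
python3 -m jog '[[[0.8,-0.25,0,0,0,0,0],[0.8,-0.5,0,0.1,0,0,0],[0.8,-0.5,0,0.22,0,0,0],[0.8,-0.5,0,0.22,0,0,0]]]'
python3 look.py f
```

```text
time: 10.9
tool_pos: [0.5244, -0.1561, 0.2074]
tcp_rot: [-3.129, -0.228, -0.0]
wrist_force: [0.4, -0.2, -0.7]
width: 0.351
10.9 [ 0.5244 -0.1561  0.2074] [-1.4550e-01 -2.0000e-04 -3.1373e+00] 0.3508128704034661 [ 0.4 -0.2 -0.7] [-0.34  0.23  2.05  0.01  0.87  1.09]
```

View pics/fs.png

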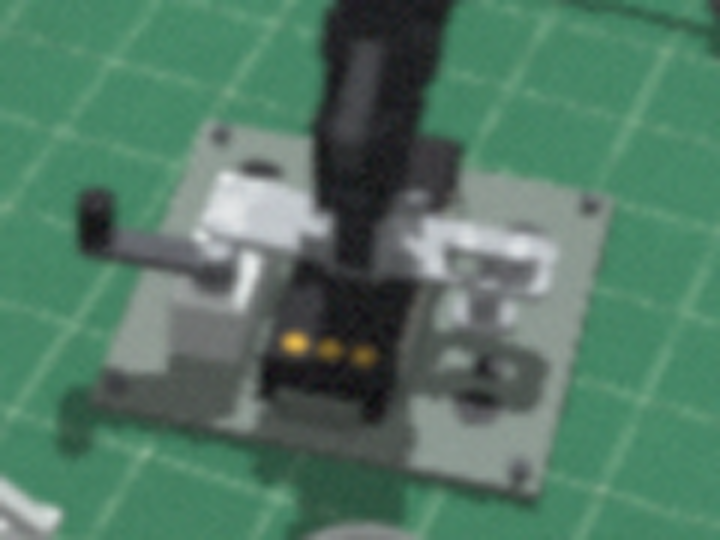

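```bash
python3 -m jog '[[[0.8,0,0,0.08,0,0,0],[0.8,0,0,0.08,0,0,0]]]'
python3 -m jog '[[[0.8,0,0,0.06,0,0,0],[0.8,0,0,0.06,0,0,0]]]'
```

```text
time: 11.25
tool_pos: [0.5248, -0.1561, 0.2069]
tcp_rot: [-3.129, -0.228, -0.001]
wrist_force: [0.7, 0.4, 0.1]
width: 0.354
time: 11.5
tool_pos: [0.5248, -0.1561, 0.2069]
tcp_rot: [-3.129, -0.228, -0.001]
wrist_force: [-2.6, 0.7, 5.2]
width: 0.354
```

```bash
python3 -m jog '[[[0.45,0,0,0,0,0,0],[0.45,0,0,0,0,0,0],[0.45,0,0,-0.3,0,0,0],[0.45,0,0,-2,0,0,0],[0.45,0,0,-6,0,0,0],[0.45,0,0,-8,0,0,0]]]'
python3 look.py g
python3 - <<'E'
from h import *
import pickle
p,r,s=tool();m=bot.camera_model('wrist');pickle.dump((p,r.as_rotvec(),m),open('w5.pkl','wb'))
im=bot.read_camera('wrist'); cv2.imwrite('pics/w5.png',im[:,:,::-1])
E
```

```text
time: 12.25
tool_pos: [0.5256, -0.1567, 0.2897]
tcp_rot: [-3.131, -0.228, -0.007]
wrist_force: [0.6, -0.0, -0.6]
width: 0.548
12.25 [ 0.5256 -0.1567  0.2897] [-0.1456  0.004  -3.1389] 0.5484195028600108 [ 0.6 -0.  -0.6] [-0.34  0.13  1.99  0.    1.02  1.09]
```

View pics/w5.png

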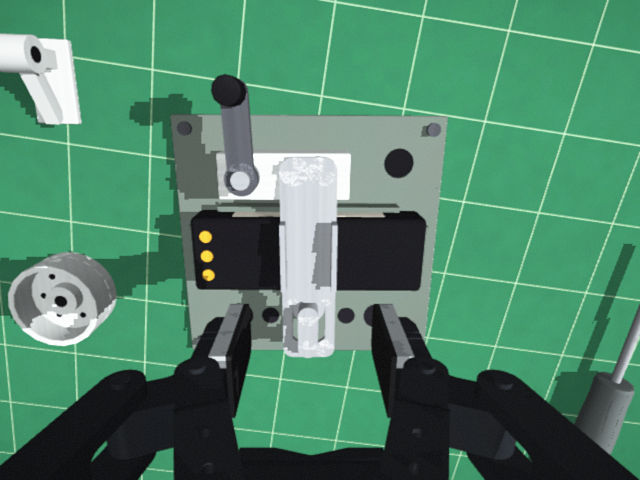

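View pics/gs.png

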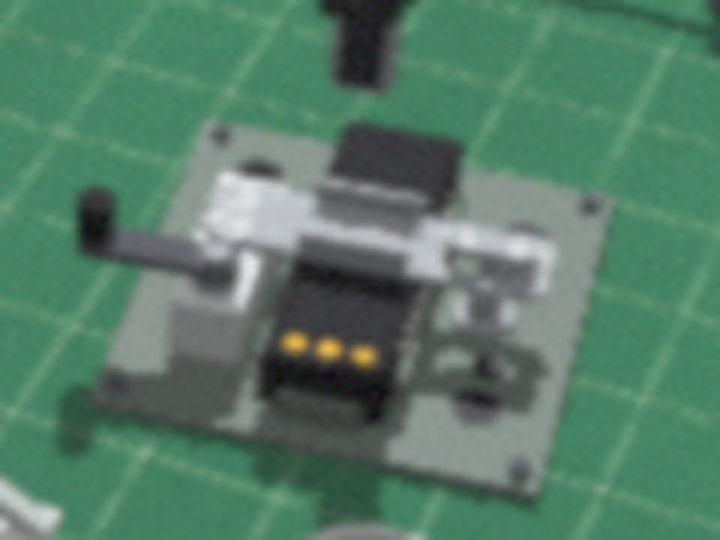

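```bash
python3 - <<'E'
from h import *
import pickle; p,rv,m=pickle.load(open('w5.pkl','rb'))
im=cv2.imread('pics/w5.png'); cv2.imwrite('pics/w5c.png',cv2.resize(im[270:370,250:370],None,fx=6,fy=6,interpolation=cv2.INTER_CUBIC))
a=ray('wrist',308,158,.036,m); b=ray('wrist',308.5,357,.036,m); d=(a-b)/np.linalg.norm(a-b)
print(a,b,np.linalg.norm(a-b),np.arctan2(d[1],d[0])); E=b+d*.024
T=np.array([ray('wrist',*q,.008,m) for q in [(171,116),(448,116)]]); print('tray far edge',T)
hh=ray('wrist',308,303,.044,m)
print('head +x end',hh)
c=Ro.from_euler('z',-.144).apply(E-S); print('eye in stud',c, 'headend in stud',Ro.from_euler('z',-.144).apply(hh-S))
far=T.mean(0); print('tray center from far edge',far-.08*np.array([np.cos(.144),np.sin(.144),0]))
k=ray('wrist',228,90,.062,m);print('knob',k)
E
```

```text
[ 0.58051824 -0.14567438  0.036     ] [ 0.45681432 -0.16398424  0.036     ] 0.12505163302161515 0.14694666384261093
tray far edge [[ 0.58992726 -0.06191696  0.008     ]
 [ 0.61393759 -0.22458037  0.008     ]]
head +x end [ 0.49829041 -0.15768854  0.044     ]
eye in stud [0.00183085 0.00178555 0.0015    ] headend in stud [0.01978121 0.00199343 0.0095    ]
tray center from far edge [ 0.52276043 -0.15472889  0.008     ]
knob [ 0.6083737 -0.1047518  0.062    ]
```

View pics/w5c.png

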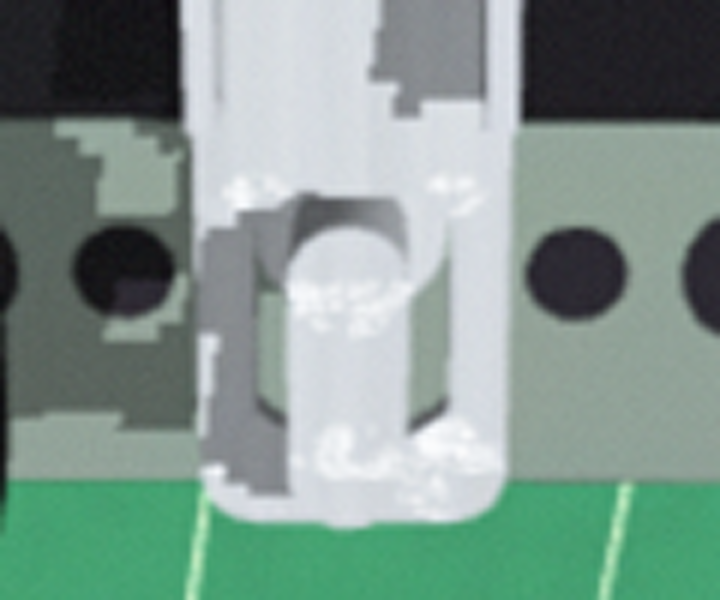

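```bash
cat >> h.py <<'E'
C=np.array([.5232,-.1545]); 
def latch(phi,d,z):
    q=np.array([47+44*np.sin(phi)+d*np.cos(phi),36-44*np.cos(phi)+d*np.sin(phi),0])/1000
    P=Ro.from_euler('z',YAW).apply(q); return np.array([C[0]+P[0],C[1]+P[1],z]),down(YAW+phi)
E
python3 - <<'E'
from h import *
for z in (.28,.223):
    P,R=latch(1.6,30,z); print(P,row(P,R))
print(ray('top',314,235,.03))
E
```

```text
[ 0.60271893 -0.07499392  0.28      ] [ 8.826e+00 -6.961e+00  9.120e-01  2.000e-03 -5.000e-03 -1.598e+00]
[ 0.60271893 -0.07499392  0.223     ] [ 8.800e+00 -6.950e+00  6.612e+00  2.000e-03 -5.000e-03 -1.598e+00]
[0.61273572 0.00650948 0.03      ]
```

```bash
python3 -m jog '[[[1,4,-3,0,0,0,-0.18],[1,8.8,-7,0,0,0,-0.36],[1,8.8,-7,0,0,0,-0.54],[1,8.8,-7,0,0,0,-0.72],[1,8.8,-7,0,0,0,-0.9],[1,8.8,-7,0,0,0,-1.08],[1,8.8,-7,0,0,0,-1.26],[1,8.8,-7,0.9,0,0,-1.44],[1,8.8,-7,0.9,0,0,-1.6],[1,8.8,-7,0.9,0,0,-1.6],[1,8.8,-7,0.9,0,0,-1.6]]]' 40
python3 look.py h
python3 - <<'E'
from h import *
P,R=latch(1.6,30,.223); print(P,row(P,R))
im=bot.read_camera('wrist'); cv2.imwrite('pics/w6.png',im[:,:,::-1])
E
```

```text
time: 13.78
tool_pos: [0.6013, -0.0743, 0.2768]
tcp_rot: [-2.02, -2.401, -0.004]
wrist_force: [-0.1, 0.3, -0.8]
width: -0.0
13.775 [ 0.6013 -0.0743  0.2768] [-1.7430e+00 -1.3000e-03 -3.1373e+00] -0.0002761680916576053 [-0.1  0.3 -0.8] [-0.17  0.24  1.88  0.    1.02 -0.34]
[ 0.60271893 -0.07499392  0.223     ] [-1.120e-01  1.120e-01  5.423e+00  0.000e+00 -4.000e-03 -0.000e+00]
```

View pics/w6.png

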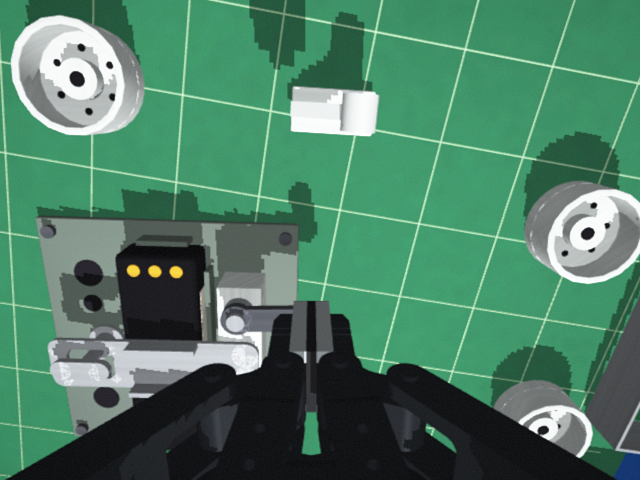

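View pics/ht.png

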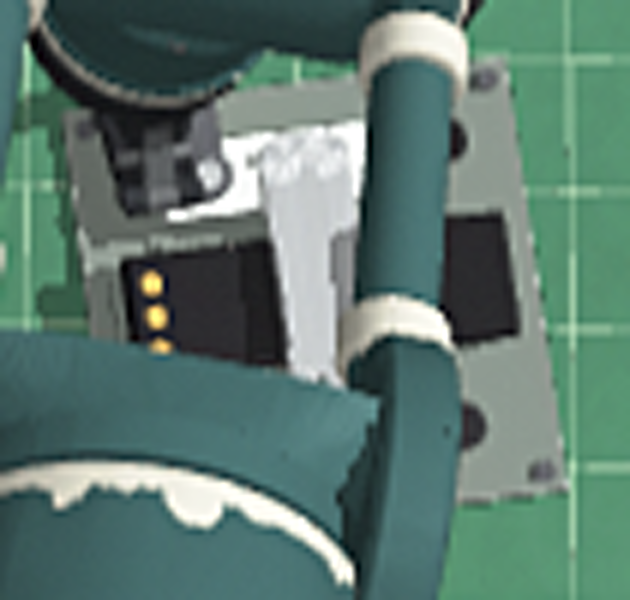

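```bash
python3 -m jog '[[[1,0,0.1,2,0,0,0],[1,0,0.1,4,0,0,0],[1,0,0.1,5.4,0,0,0],[1,0,0.1,5.4,0,0,0]]]'
python3 look.py i
python3 - <<'E'
from h import *
for ph in (1.6,1.4,1.2,1.0,.8,.6,.4,.2,0.,-.05):
    P,R=latch(ph,18,.223); print(ph,row(P,R).tolist())
E
```

```text
time: 14.42
tool_pos: [0.6013, -0.0737, 0.2207]
tcp_rot: [-2.015, -2.401, -0.001]
wrist_force: [-0.7, 0.4, 0.1]
width: -0.003
14.425 [ 0.6013 -0.0737  0.2207] [-1.7455 -0.0049 -3.1367] -0.002723921784461927 [-0.7  0.4  0.1] [-0.16  0.31  1.91  0.01  0.93 -0.34]
1.6 [-1.308, 0.0, -0.0, -0.0, -0.004, 0.002]
1.4 [-2.218, 0.269, -0.004, -0.0, -0.004, 0.202]
1.2 [-3.164, 0.351, -0.008, -0.001, -0.004, 0.402]
1.0 [-4.107, 0.244, -0.012, -0.001, -0.004, 0.602]
0.8 [-5.01, -0.048, -0.016, -0.002, -0.004, 0.802]
0.6 [-5.837, -0.515, -0.02, -0.002, -0.004, 1.002]
0.4 [-6.555, -1.136, -0.023, -0.003, -0.004, 1.202]
0.2 [-7.135, -1.887, -0.025, -0.003, -0.004, 1.402]
0.0 [-7.554, -2.738, -0.027, -0.003, -0.003, 1.602]
-0.05 [-7.632, -2.963, -0.028, -0.004, -0.003, 1.652]
```

View pics/is.png

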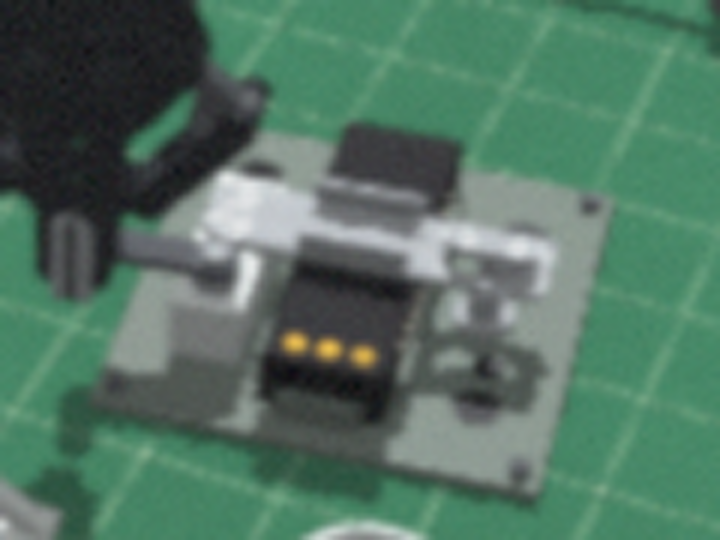

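```bash
python3 -m jog '[[[1,-0.7,0,-0.1,0,0,0],[1,-1.3,0,-0.2,0,0,0],[1,-1.75,0.15,-0.2,0,0,0.1],[1,-2.2,0.27,-0.2,0,0,0.2],[1,-2.7,0.32,-0.2,0,0,0.3],[1,-3.15,0.35,-0.2,0,0,0.4],[1,-3.65,0.31,-0.2,0,0,0.5],[1,-4.1,0.25,-0.2,0,0,0.6],[1,-4.55,0.12,-0.2,0,0,0.7],[1,-5.0,-0.05,-0.2,0,0,0.8],[1,-5.0,-0.05,-0.2,0,0,0.8]]]'
python3 look.py j
python3 - <<'E'
from h import *
for ph in (.8,.7,.6,.5,.4,.3,.2,.1,0.,-.05):
    P,R=latch(ph,18,.223); print(ph,row(P,R).tolist())
E
```

```text
time: 15.9
tool_pos: [0.611, -0.124, 0.226]
tcp_rot: [-2.794, -1.43, -0.004]
wrist_force: [0.4, 0.1, -0.1]
width: -0.001
15.9 [ 0.611 -0.124  0.226] [-9.4580e-01  1.1000e-03 -3.1378e+00] -0.0009726181691495242 [ 0.4  0.1 -0.1] [-0.24  0.33  1.87  0.    0.94  0.38]
0.8 [0.011, -0.016, 0.264, -0.002, -0.003, 0.003]
0.7 [-0.437, 0.141, 0.262, -0.002, -0.003, 0.103]
0.6 [-0.9, 0.252, 0.261, -0.002, -0.003, 0.203]
0.5 [-1.37, 0.316, 0.259, -0.003, -0.003, 0.303]
0.4 [-1.845, 0.333, 0.257, -0.003, -0.003, 0.403]
0.3 [-2.32, 0.302, 0.256, -0.003, -0.003, 0.503]
0.2 [-2.788, 0.224, 0.254, -0.003, -0.003, 0.603]
0.1 [-3.247, 0.1, 0.253, -0.003, -0.003, 0.703]
0.0 [-3.691, -0.07, 0.252, -0.003, -0.002, 0.803]
-0.05 [-3.906, -0.171, 0.251, -0.003, -0.002, 0.853]
```

View pics/js.png

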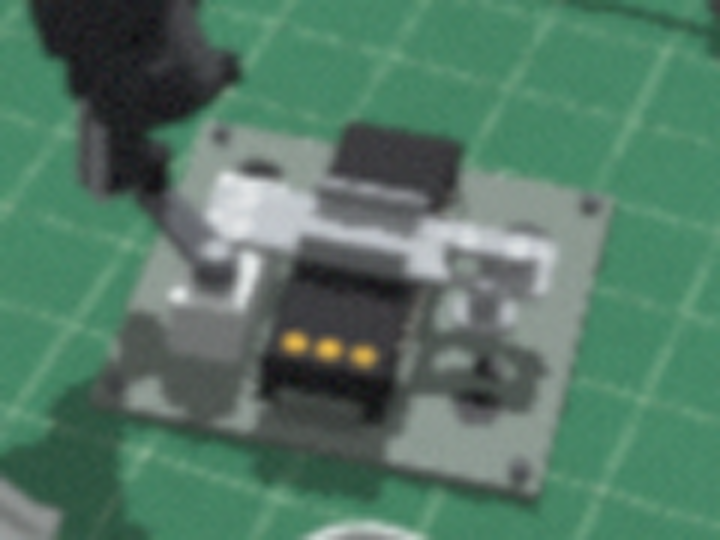

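```bash
python3 -m jog '[[[1,-0.45,0.14,0.2,0,0,0.1],[1,-0.9,0.25,0.2,0,0,0.2],[1,-1.35,0.3,0.2,0,0,0.3],[1,-1.85,0.3,0.2,0,0,0.4],[1,-2.3,0.3,0.2,0,0,0.5],[1,-2.8,0.2,0.2,0,0,0.6],[1,-3.25,0.1,0.2,0,0,0.7],[1,-3.6,-0.05,0.2,0,0,0.8],[1,-3.6,-0.05,0.2,0,0,0.8]]]'
python3 look.py k
```

```text
time: 17.12
tool_pos: [0.5892, -0.1522, 0.2233]
tcp_rot: [-3.129, -0.231, -0.001]
wrist_force: [-0.4, -0.4, 0.1]
width: -0.002
17.125 [ 0.5892 -0.1522  0.2233] [-0.1475  0.     -3.1375] -0.0017957963877202703 [-0.4 -0.4  0.1] [-0.29  0.31  1.91  0.    0.93  1.13]
```

View pics/ks.png

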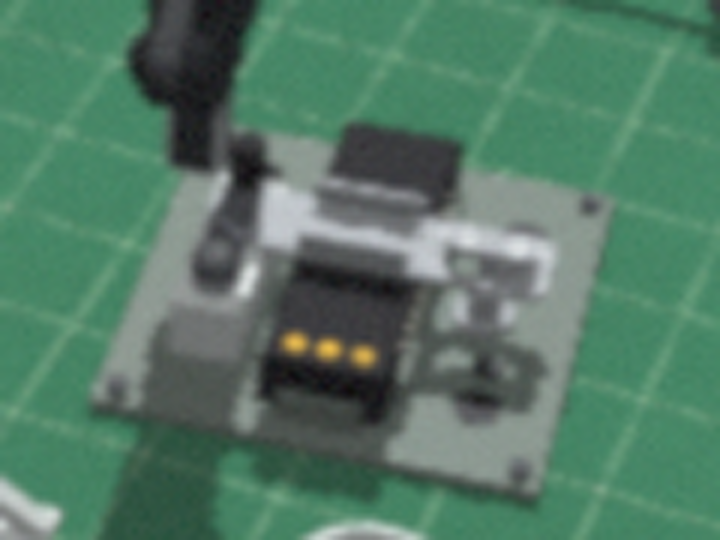

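Nearly closed (knob at about 248,150), with no stop force yet. Push on in small steps until force rises.

```bash
python3 -m jog '[[[1,-0.1,0,0,0,0,0],[1,-0.2,0,0,0,0,0],[1,-0.2,0,0,0,0,0]]]'
python3 -m jog '[[[1,-0.1,0,0,0,0,0],[1,-0.15,0,0,0,0,0],[1,-0.15,0,0,0,0,0]]]'
```

```text
time: 17.6
tool_pos: [0.5882, -0.1522, 0.2234]
tcp_rot: [-3.129, -0.229, -0.005]
wrist_force: [4.9, 1.5, -2.2]
width: 0.004
time: 17.98
tool_pos: [0.5876, -0.1522, 0.2236]
tcp_rot: [-3.129, -0.229, -0.009]
wrist_force: [7.7, 2.9, -4.7]
width: -0.002
```

```bash
python3 -m jog '[[[1,0.5,0,0,0,0,0],[1,1.5,0,-0.5,0,0,0],[1,2,0,-5,0,0,0],[1,0,0,-10,0,0,0],[1,-3,0,-12,0,0,0],[1,-6,0,-12,0,0,0],[1,-6,0,-12,0,0,0],[1,-6,0,-12,0,0,0]]]'
python3 look.py l
python3 - <<'E'
from h import *
import pickle
p,r,s=tool();m=bot.camera_model('wrist');pickle.dump((p,r.as_rotvec(),m),open('w7.pkl','wb'))
im=bot.read_camera('wrist'); cv2.imwrite('pics/w7.png',im[:,:,::-1])
E
```

```text
time: 18.98
tool_pos: [0.5269, -0.1619, 0.3433]
tcp_rot: [-3.129, -0.228, -0.001]
wrist_force: [0.5, -0.6, -0.2]
width: 0.003
18.975 [ 0.5269 -0.1619  0.3433] [-1.4540e-01  4.0000e-04 -3.1376e+00] 0.0025728844683005824 [ 0.5 -0.6 -0.2] [-0.34  0.08  1.94  0.    1.13  1.08]
```

View pics/w7.png

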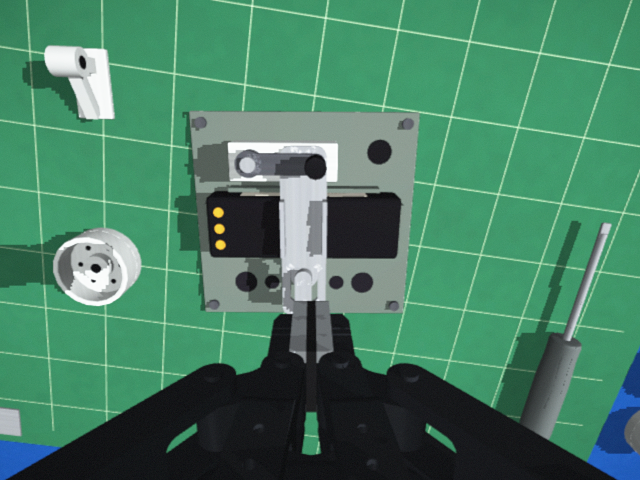

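View pics/ls.png

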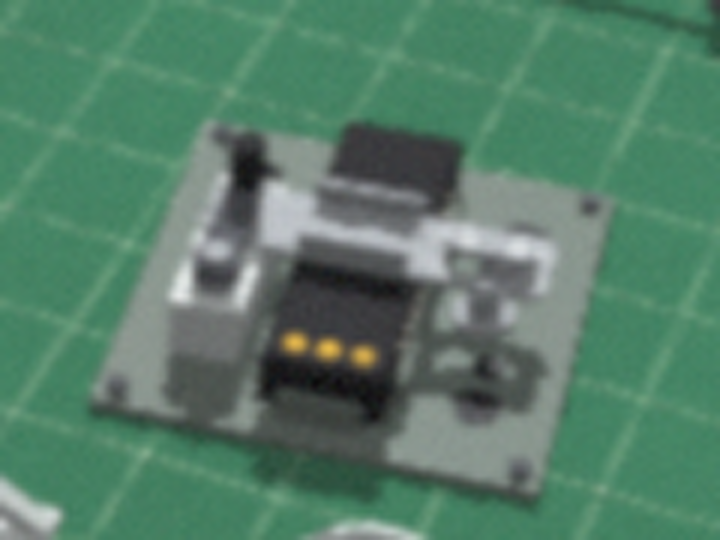

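```bash
python3 - <<'E'
from h import *
import pickle; p,rv,m=pickle.load(open('w7.pkl','rb'))
k=ray('wrist',315,166,.062,m); v=ray('wrist',248,163.5,.046,m); d=k-v
print(k,v,'r',np.hypot(*d[:2]),'phi',np.arctan2(d[1],d[0])+np.pi/2-YAW)
T=np.array([ray('wrist',*q,.008,m) for q in [(189.5,112),(419.5,112)]]);print('tray yaw', np.arctan2(*(T[0]-T[1])[1::-1])-np.pi/2)
a=ray('wrist',209,224,.033,m);b=ray('wrist',401,225,.033,m);print('pack mid',(a+b)/2)
# pack from earlier
_,_,m5=pickle.load(open('w5.pkl','rb')); a=ray('wrist',195,252,.033,m5);b=ray('wrist',424,251,.033,m5);print((a+b)/2)
E
```

```text
[ 0.57249529 -0.15494068  0.062     ] [ 0.56558958 -0.11208447  0.046     ] r 0.04340903006736929 phi 0.015763456082077326
tray yaw 0.1468706124793362
pack mid [ 0.5266753  -0.15477483  0.033     ]
[ 0.52631412 -0.15439731  0.033     ]
```

The latch measures about 0.016 rad, the strap hasn't moved since it was fitted, and the arm is clear of everything. I'm handing the job in.

```bash
python3 -c "
from workcell import bot
print(bot.finish_job(), bot.read_state()['time'])"
```

```text
the job is handed in; nothing more can be done
the job is handed in; nothing more can be done
```

The strap is fitted across the pack with its eye under the stud's head, and the latch is closed on its stop. I handed the job in at about 19 s of the 59 s allowed; no verdict was reported.

**What I did:** I gripped the strap by its flanges and tilted it about 34°, then passed the web of the eye under the stud's head. I laid it level and released it with the latch still open. The shut fingers then swept the latch arm to its stop, where the wrist force rose to about 8 N. After that I backed the arm off.

**Last checks:**
- **Eye:** about 2 mm along and 2 mm across from the stud point. I measured this in the wrist camera before closing the latch; the strap looked unmoved in the side camera afterwards.
- **Strap:** about 0.003 rad off square to the tray. I judged it level from the pictures and the contact when laying it down, and did not measure the tilt separately.
- **Latch:** about 0.016 rad from closed.
- **Pack:** its middle moved under 1 mm between wrist views before and after closing the latch. I have no comparable view from before the strap was laid. The first top-camera estimate differs by about 3 mm in x, which I put down mostly to calibration and rough edge picking.
- **Other things on the mat:** none was touched as far as I could tell, but I did not measure their positions again at the end.

**What went wrong or disagreed:**
- On the first grip the fingertips pressed the mat with about 14 N, so I opened, raised about 3 mm and gripped again.
- The top and side cameras disagreed by about 2 mm on the stud's y. I went with the side camera.

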